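# Index the assembly turntable and hold a label holder home behind the shelf lip

## Robot

A 6-joint arm with a two-finger parallel gripper is mounted at the origin on the work surface. World frame = base frame: x ahead of the robot, y to its left, z up, the work surface at z = 0. Lengths are in mm, angles in rad, forces in N, time in s.
With the tool pointing down it reaches from about 275 to 750 mm from the base axis. Payload 10.2 kg.
Tool frame: the origin (TCP) lies at the very end of the fingers, on their centre line; the grasp point (between the pads) lies behind it (ctrl.grasp_offset is the z of the grasp point in the tool frame, in mm); z points along the fingers, y is the direction in which the jaws open and shut (so a half turn about z gives the same grasp; the last joint's range is limited). The gripper opens to 85 mm and grips with 20 to 120 N. Pads are 22 mm wide; open, the fingers measure 114 mm over their backs; the gripper's body (76 mm by 85 mm) begins 54 mm behind the grasp point. The pads swing forward as they close: fully open they stand 13 mm farther back than shut.
Start: joints at [0.999, 0.313, 1.498, -0, 1.331, -0.223], TCP at [179.442, 493.388, 231.294] pointing down, gripper open.
Joint ranges: [-2.94, 2.94], [-0.97, 2.17], [0.19, 2.56], [-1.23, 4.37], [0.02, 3.11], [-2.88, 2.88]. Speed limits (rad/s): [2.39, 2.39, 3.01, 3.14, 3.14, 3.14].

## Interface

Orientations are given as a unit quaternion [w, x, y, z].
In Python, from rig import ctrl, capture, job gives the robot as it stands. The module is installed in compiled form; this text tells all that it offers.
- The arm moves only by the tool move_arm, never from a script. Its argument "series" is a list of rows, each a list of 7 numbers: the turn, a rotation vector about the tool's x, y, z in rad, then the shift along the tool's x, y, z in cm, then the opening, from 0 (shut) to 1 (fully open). A call has 1 to 5 rows; each row is the pose to reach, as a shift and turn from the pose measured when the call began, along the tool's axes at that moment; what a row does not reach only later rows make up. A row lasts 1/12 s, in which the tool goes at most 41.7 mm and 7.16 degrees, less where a joint would pass 70% of its speed; a pose out of reach is approached as far as the arm can. A call with a gripper value outside its range is refused whole. The fingers move at their own pace and stop on an object; "grip_force" is the grip in N (left out, the last holds). Time passes only in rows, so rows that repeat a pose let the fingers close. It gives the time, the measured TCP pose, the force and the opening at its end, in the units of the state.
- ctrl.sense(): the state, without advancing time (a new reading comes with each control period).
- capture(name): name is "scene" or "top"; returns a dict with "frame" (400x640x3 uint8, red, green, blue), "mtx" (3x3 intrinsics, pixels), "dist" ([k1, k2, p1, p2, k3] as OpenCV has them; the pictures are not rectified), "R" (3x3) and "t" (3): a world point X has camera coordinates R X + t. Camera axes: x right, y down, z forward; pixel columns grow to the right and rows downward; lengths in mm; the calibration is good to about 2 mm. A picture is of the moment at which its call begins. There is no depth.
- job.finish_job(): hands the job in, once; it reports no verdict.
The state is a dict: "time_s": time; "joints": joint angles; "dq": joint speeds; "tau": joint torques, N m; "eef_pos": TCP position; "ee_rot": TCP orientation; "force": force on the tool from outside, world axes, zero at the start; "wrist_torque": the same for the moment, N m; "grip_width": opening from 0.0 (shut) to 1.0 (fully open).
Only numpy, scipy, OpenCV 4.12 (cv2) and the standard library are available. Lean on these libraries where they do the work, as an engineer would, in place of code of your own. Each camera call takes 0.05 s, during which the arm holds its last target.

## Task

Turn the assembly turntable (its upright peg is the handle) until it meets its index stop, so that the mouth under the little shelf's lip is in its working position. Then take the wooden label holder, slide its tongue along the shelf board in behind the lip, and push the sprung strip back as far as it goes. Finish while still holding the label holder there, pressed fully home with the turntable at its stop, and leave the other things on the bench where they are.

Things in the scene. Friction and masses are not known exactly. Their poses are not given: they have to be found in the camera images.
- turntable (a joint): angle of the round plywood turntable (300 mm across, its top 28 mm above the bench) on its base, rad: 0 at the index stop, growing counter-clockwise seen from above up to 1.6. It starts turned 0.9 to 1.45 away and must be turned clockwise to 0. It stays where left: turning it takes about 0.2 N m (under 2 N at the peg)
- table_axis (a point): the turntable's axis, on its top (28 mm above the bench). The point turns with the turntable: its x axis is the direction in which the tongue is pushed, its y axis points from the axis to the peg
- turning_peg (a point): on the axis of the upright steel peg used to turn the turntable, 14 mm below its top: 14 mm thick, 70 mm tall, top 98 mm above the bench, 128 mm from the turntable's axis
- lip_mouth (a point): middle of the mouth under the lip, at the lip's front edge, on the shelf board's top (40 mm above the bench), 45 mm before the turntable's axis; x points into the mouth, z up; turns with the table. The mouth is 50 mm wide between wooden cheeks that flare to about 78 mm wide 30 mm in front of the lip. The board runs out 60 mm before the lip, so the tongue can be laid on it first
- lip_top (a point): middle of the top of the lip, a wooden batten across the shelf board: 140 mm long (y), 20 mm deep (x), 10 mm thick, underside 10 mm and top 20 mm above the board. Axes as lip_mouth. Behind it lies the sprung strip, seen from above, its face 31 mm inside lip_mouth; a back panel 50 mm high stands 93 mm inside
- sprung_strip (a joint): how far the steel strip behind the lip is pushed in along the mouth's x, m: 0 at rest, 0.014 at its hard end. Its spring pushes back with 3 N at rest rising to 7.2 N at the end; it returns if let go. Home is 0.011 or more
- label_holder: the loose dark wooden label holder, about 50 g, L-shaped, standing on the bench: an upright face plate 12 mm thick (x), 40 mm wide (y), 55 mm tall, with a tongue 40 mm wide and 6 mm thick along the bottom, sticking out 60 mm to +x. The plate's -x face carries a blank paper card. Origin under the middle of the face plate, z up
- holder_face (a point): centre of the label holder's upright face plate, 27.5 mm above its underside; axes as the holder
- tongue_tip (a point): middle of the end of the tongue: 66 mm along +x from the face plate's middle, 3 mm above the holder's underside; axes as the holder
- cork_block: bystander: cork sanding block 75 x 42 x 28 mm, origin under its centre
- offcut: bystander: stepped dark wood offcut 85 x 36 mm, 32 mm tall, origin under its centre
- glue_jar: bystander: white jar 72 mm across, 95 mm tall
- mallet: bystander: wooden mallet lying down, about 260 mm long, head 110 mm wide and 55 mm tall
- driver: bystander: screwdriver lying down beyond the turntable
- batten: bystander: wooden batten 200 x 30 x 18 mm
Not all that is in view belongs to the job. Leave any yellow look-alike of the label_holder alone.

How it is judged (in metres and radians):
On the way, in this order (a step that is already met when the one before it is completed fails the run):
1. the turntable is at its index stop, before the tongue goes in (value of joint turntable below 0.06 rad and distance between tongue_tip and lip_mouth above 0.05 m), for 0.2 s.
2. the tongue is in behind the lip (value of joint turntable below 0.06 rad and x of tongue_tip in the frame of lip_mouth above 0.022 m and y of tongue_tip in the frame of lip_mouth between -0.012 and 0.012 m and z of tongue_tip in the frame of lip_mouth between -0.003 and 0.012 m), for 0.1 s.
At the end, for the whole second after the job is handed in: Turntable within 0.06 rad of its stop; holder level and in line with the mouth (0.2 rad), tongue tip behind the lip within 12 mm of the mouth's centre line; sprung strip pushed in over 11 of its 14 mm; holder still, the fingers pressing on it (over 1 N); other things moved under 30 mm (all of step 2 and x of tongue_tip in the frame of lip_mouth above 0.04 m and value of joint sprung_strip above 0.011 m and angle between the x axis of label_holder and the x axis of lip_mouth, either way round below 0.2 rad and angle between label_holder's own z axis and vertical below 0.2 rad and contact force between the fingers and label_holder above 1 N and linear speed of label_holder below 0.02 m/s); the arm keeps its last pose, push and grip.
It fails at once if another thing on the bench is moved over 30 mm (distance of any of cork_block, offcut, glue_jar, mallet, driver, batten from where it was at the start of the episode above 0.03 m).
It also fails if it takes over 72 s, if anything falls off the work surface, if the arm or the gripper's body presses on something with over 40 N, if the wrist force passes 120 N, or if a joint passes its speed limit or range.

## Working session

There is one attempt and no reset: what is moved stays moved. The work goes in short steps, Python scripts to look and compute and a tool call to move; the robot and the scene stay as the last step left them, time stands still between calls to the robot, and variables do not carry over. Pictures are saved under pics/ and viewed, and the job is handed in when it is done.

Besides the shell and the picture viewer there is one more tool, called after ">>>" as name([rows], argument=value, ...), one row to a line, values as JSON. move_arm: Moves the arm, as the interface text tells. Its arguments: {"type":"object","properties":{"series":{"type":"array","items":{"type":"array","items":{"type":"number"}}},"grip_force":{"type":"number"}},"required":["series"]}

```bash
mkdir -p pics; python3 - <<'E'
from rig import ctrl,capture,job
import cv2,numpy as np
for n in("scene","top"):
    c=capture(n); cv2.imwrite(f"pics/{n}0.png",c["frame"][:,:,::-1])
    np.savez(f"{n}.npz",**{k:np.array(c[k]) for k in("mtx","dist","R","t")})
    print(n,c["mtx"],c["dist"],-np.array(c["R"]).T@np.array(c["t"]))
print(ctrl.sense(),ctrl.grasp_offset)
E
```

```text
scene [[450.37560782   0.         318.776986  ]
 [  0.         450.37560782 205.11655749]
 [  0.           0.           1.        ]] [-0.09213084  0.          0.          0.          0.        ] [ 980.87409702  637.43005511 1236.03216739]
top [[504.28967829   0.         313.49318637]
 [  0.         504.28967829 205.60609274]
 [  0.           0.           1.        ]] [-0.01125029  0.          0.          0.          0.        ] [ 437.63876179    7.82618194 1687.68844672]
{'time_s': 0.1, 'joints': array([ 9.98594472e-01,  3.13402227e-01,  1.49832073e+00, -1.82386500e-05,
        1.33099623e+00, -2.23414618e-01]), 'dq': array([ 1.24901125e-04, -3.65805810e-04, -2.77539039e-03, -9.57420109e-04,
       -6.23762355e-05, -3.97958240e-04]), 'tau': array([ 4.07067389e-03, -4.12898505e+01, -2.60138565e+01, -1.16202850e-04,
        3.05435853e-03, -1.23592545e-05]), 'eef_pos': array([179.3270794 , 493.19544258, 230.80331597]), 'ee_rot': array([-2.10042669e-04,  1.73508820e-01,  9.84832154e-01, -5.22712382e-04]), 'force': array([-1.09719939,  0.43558931,  0.63328795]), 'wrist_torque': array([ 0.01298116, -0.02623876, -0.02415727]), 'grip_width': 1.0013450580720147} -18.700000000000003
```

```bash
sleep 1
```

```text
(no output)
```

View pics/scene0.png

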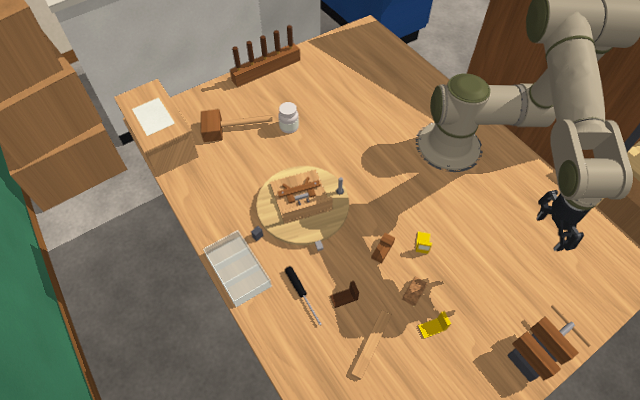

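View pics/top0.png

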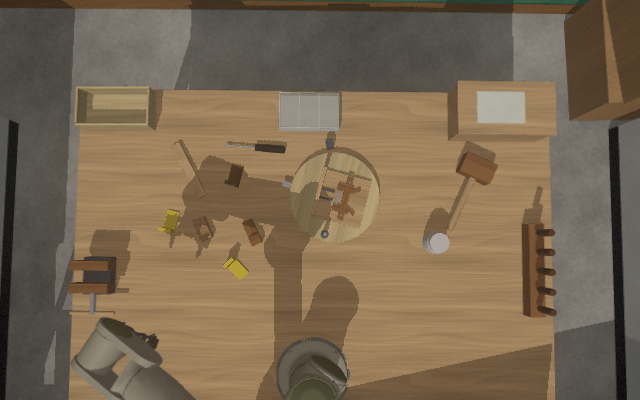

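```bash
cat > h.py <<'E'
import numpy as np,cv2
C={n:dict(np.load(f"{n}.npz")) for n in("scene","top")}
def ray(n,uv,z):
    c=C[n];p=cv2.undistortPoints(np.array([[uv]],float),c["mtx"],c["dist"])[0,0]
    d=c["R"].T@np.array([p[0],p[1],1]);o=-c["R"].T@c["t"]
    return o+d*(z-o[2])/d[2]
def proj(n,X):
    c=C[n];return cv2.projectPoints(np.array(X,float).reshape(-1,1,3),cv2.Rodrigues(c["R"])[0],c["t"],c["mtx"],c["dist"])[0][:,0]
def crop(n,src,x0,y0,x1,y1,k,out):
    im=cv2.imread(src)[y0:y1,x0:x1];cv2.imwrite(out,cv2.resize(im,None,fx=k,fy=k,interpolation=cv2.INTER_CUBIC))
E
python3 - <<'E'
from h import *
crop("top","pics/top0.png",280,130,390,250,5,"pics/t1.png")
crop("top","pics/top0.png",150,140,270,290,4,"pics/t2.png")
crop("s","pics/scene0.png",245,155,365,265,6,"pics/s1.png")
crop("s","pics/scene0.png",320,220,470,350,5,"pics/s2.png")
E
```

```text
(no output)
```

View pics/t1.png

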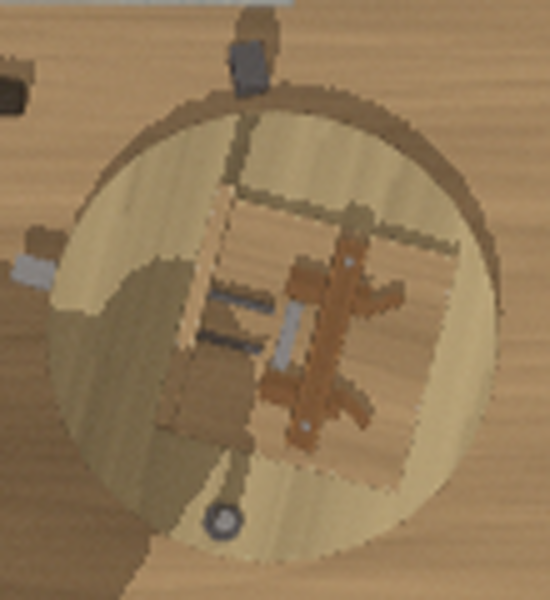

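View pics/t2.png

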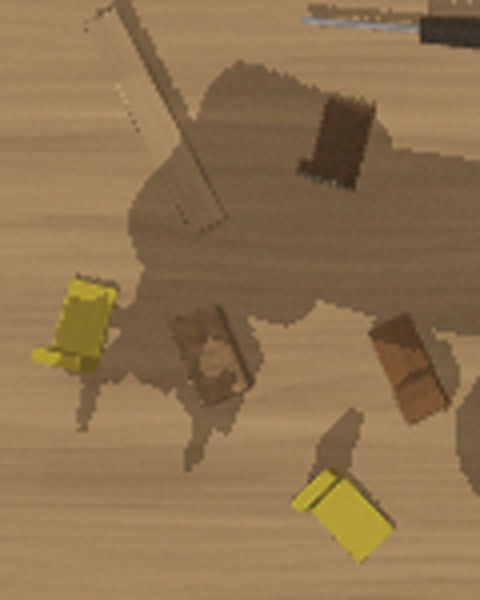

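View pics/s1.png

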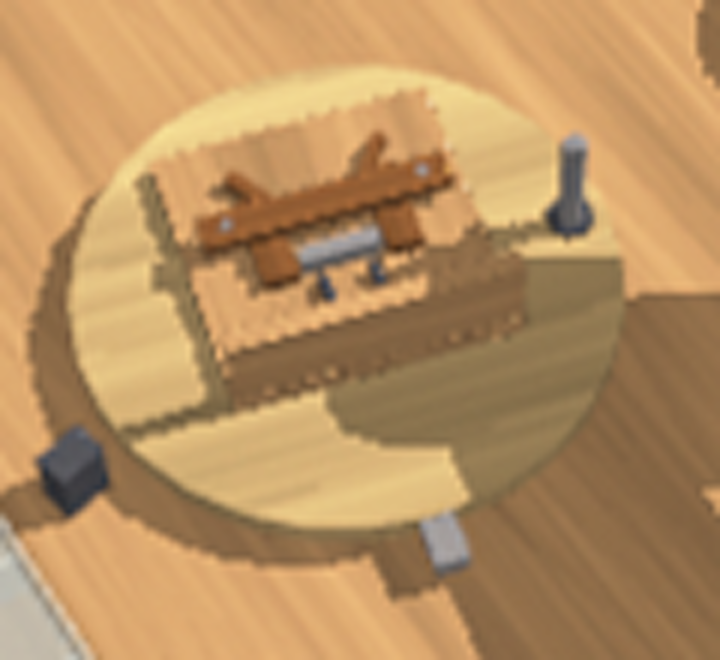

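View pics/s2.png

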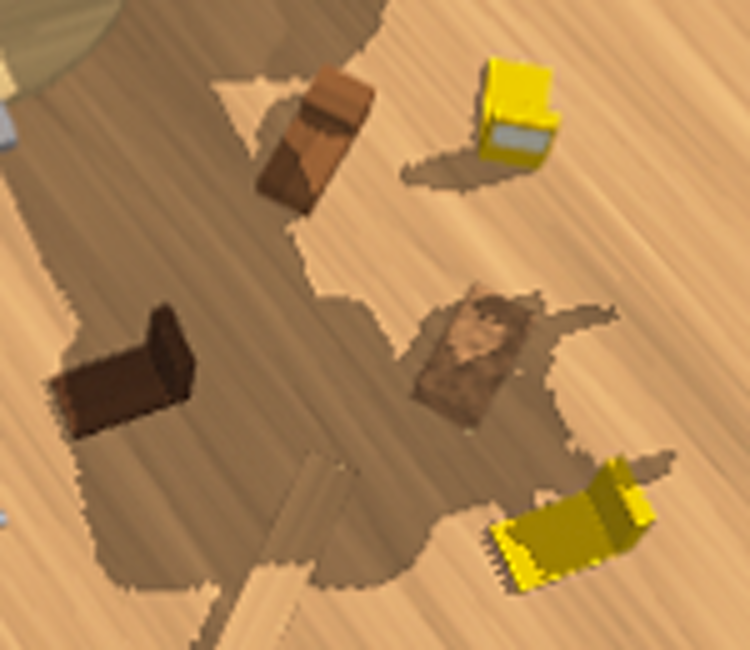

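```bash
python3 - <<'E'
from h import *
def T(p,x0,y0,k): return (p[0]+.5)/k+x0-.5,(p[1]+.5)/k+y0-.5
t1=lambda *p:T(p,280,130,5)
t2=lambda *p:T(p,150,140,4)
s1=lambda *p:T(p,245,155,6)
s2=lambda *p:T(p,320,220,5)
r=lambda a:np.round(a,1)
print("peg top",r(ray("top",t1(224,520),98)),r(ray("scene",s1(573,143),98)))
# disc edges at z=28
E=[ray("top",t1(*p),28)[:2] for p in[(499,335),(275,562),(350,118),(60,250),(50,350),(160,525),(480,230),(465,460)]]
E2=[ray("scene",s1(*p),28)[:2] for p in[(70,290),(625,270),(350,66),(340,530),(120,420),(560,140),(150,140)]]
for e in(E,E2):
    e=np.array(e);A=np.c_[2*e,np.ones(len(e))];s=np.linalg.lstsq(A,(e**2).sum(1),rcond=None)[0]
    print("disc",s[:2],np.sqrt(s[2]+s[0]**2+s[1]**2))
# lip top screws z=60
print("lip screws",r(ray("top",t1(349,262),60)),r(ray("top",t1(306,426),60)),r(ray("scene",s1(226,224),60)),r(ray("scene",s1(423,170),60)))
print("blocks",r(ray("top",t1(249,68),28)),r(ray("top",t1(35,272),28)))
# holder
for n,p in dict(tipL=(330,97),tipR=(376,103)).items(): print(n,r(ray("top",t2(*p),6)))
for n,p in dict(c0=(298,172),c1=(353,190),c2=(310,158)).items(): print(n,r(ray("top",t2(*p),55)))
for n,p,z in[("tipfar",(52,382),6),("tipnear",(75,438),6),("plate top a",(163,305),55),("plate top b",(193,372),55),("plate bot",(192,402),0)]: print(n,r(ray("scene",s2(*p),z)))
E
```

```text
peg top [462.5 -35.   98. ] [459.8 -34.1  98. ]
disc [588.99309315 -69.48285653] 150.62790895543714
disc [581.2906795  -64.69778875] 148.9429871731496
lip screws [ 631.3 -115.7   60. ] [524.4 -88.5  60. ] [ 626.7 -114.7   60. ] [520.1 -86.4  60. ]
blocks [764.4 -50.7  28. ] [626.1  89.7  28. ]
tipL [694.6 274.9   6. ]
tipR [689.9 236.1   6. ]
c0 [625.3 291.7  55. ]
c1 [611.1 246.7  55. ]
c2 [636.8 282.2  55. ]
tipfar [684.6 242.5   6. ]
tipnear [692.8 277.9   6. ]
plate top a [617.9 254.8  55. ]
plate top b [627.6 296.9  55. ]
plate bot [622.6 295.8   0. ]
```

```bash
cat >> h.py <<'E'
from scipy.spatial.transform import Rotation as Ro
def state():
    from rig import ctrl
    return ctrl.sense()
def down(yaw):
    "tool down, tool y at yaw deg in world"
    a=np.radians(yaw);y=np.array([np.cos(a),np.sin(a),0]);z=np.array([0,0,-1.]);return Ro.from_matrix(np.c_[np.cross(y,z),y,z])
def row(pos,yaw,s=None):
    s=s or state();q=s["ee_rot"];R=Ro.from_quat([q[1],q[2],q[3],q[0]])
    d=R.inv().apply(np.array(pos)-s["eef_pos"])/10
    rv=(R.inv()*down(yaw)).as_rotvec()
    return np.r_[np.round(rv,3),np.round(d,2)].tolist()
def show():
    s=state();q=s["ee_rot"];y=Ro.from_quat([q[1],q[2],q[3],q[0]]).as_matrix()[:,1]
    print("t%.2f"%s["time_s"],np.round(s["eef_pos"],1),"yaw%.1f"%np.degrees(np.arctan2(y[1],y[0])),"F",np.round(s["force"],1),"w%.3f"%s["grip_width"],"q",np.round(s["joints"],2))
E
python3 -c "
from h import *
show();print(row([461,-35,231],75.6))"
```

```text
t0.10 [179.3 493.2 230.8] yaw70.0 F [-1.1  0.4  0.6] w1.001 q [ 1.    0.31  1.5  -0.    1.33 -0.22]
[-0.001, -0.0, -0.097, -44.52, -40.01, 0.01]
```

>>> move_arm([
  [0,0,-0.03,-14.8,-13.3,0,1],
  [0,0,-0.06,-29.7,-26.7,0,1],
  [0,0,-0.1,-44.5,-40,0,1],
  [0,0,-0.1,-44.5,-40,0,1],
  [0,0,-0.1,-44.5,-40,0,1],
])

```text
time_s: 0.52
eef_pos: [277.5, 307.7, 231.0]
ee_rot: [-0.0, 0.124, 0.992, -0.001]
force: [0.2, 0.4, 0.5]
grip_width: 1.0
```

```bash
python3 -c "
from h import *
show();print(row([461,-35,200],75.6))"
```

```text
t0.52 [277.5 307.7 231. ] yaw75.8 F [0.2 0.4 0.5] w1.000 q [ 0.55  0.07  1.8  -0.    1.28 -0.77]
[-0.001, -0.001, 0.003, -26.2, -28.72, 3.12]
```

>>> move_arm([
  [0,0,0,-26.2,-28.7,3.1,0.6],
  [0,0,0,-26.2,-28.7,3.1,0.6],
  [0,0,0,-26.2,-28.7,3.1,0.6],
  [0,0,0,-26.2,-28.7,3.1,0.6],
  [0,0,0,-26.2,-28.7,3.1,0.6],
])

```text
time_s: 0.93
eef_pos: [375.4, 124.3, 214.6]
ee_rot: [-0.0, 0.124, 0.992, -0.001]
force: [0.5, 0.7, -1.0]
grip_width: 0.599
```

```bash
python3 -c "
from h import *
show();print(row([461,-35,150],75.6))"
```

```text
t0.93 [375.4 124.3 214.6] yaw75.8 F [ 0.5  0.7 -1. ] w0.599 q [ 0.02  0.04  1.87 -0.    1.23 -1.3 ]
[-0.001, -0.0, 0.003, -12.21, -13.33, 6.47]
```

>>> move_arm([
  [0,0,0,-12.2,-13.3,6.4,0.6],
  [0,0,0,-12.2,-13.3,6.4,0.6],
  [0,0,0,-12.2,-13.3,6.4,0.6],
  [0,0,0,-12.2,-13.3,6.4,0.6],
  [0,0,0,-12.2,-13.3,6.4,0.6],
])

```text
time_s: 1.35
eef_pos: [461.6, -37.6, 149.2]
ee_rot: [-0.001, 0.125, 0.992, -0.001]
force: [-0.1, 2.0, 0.1]
grip_width: 0.601
```

```bash
python3 -c "
from h import *
from rig import capture
show();print(row([461,-35,62],75.6))
f=capture('scene')['frame'][:,:,::-1].copy();cv2.imwrite('pics/s3f.png',f);crop('s','pics/s3f.png',240,130,400,270,5,'pics/s3.png')"
```

```text
t1.35 [461.6 -37.6 149.2] yaw75.7 F [-0.1  2.   0.1] w0.601 q [-0.33  0.27  1.79 -0.    1.09 -1.65]
[-0.001, -0.002, 0.001, 0.11, 0.25, 8.72]
```

View pics/s3.png

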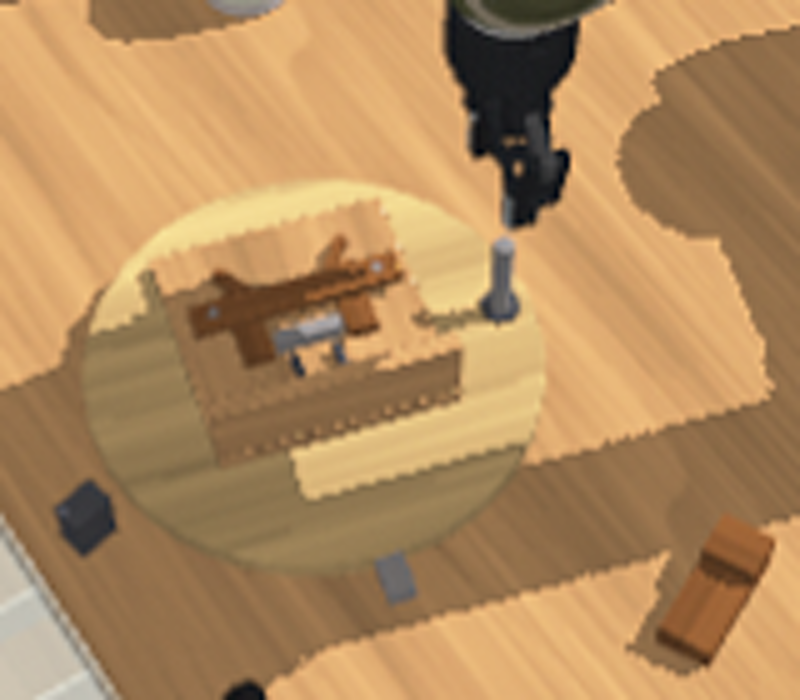

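The peg top is at crop (503,243), right below the open fingers at about (520,180). The grey pointer (395,577) has the dark stop block (85,517) ahead of it clockwise. I'll lower the gripper and close it on the peg.

>>> move_arm([
  [0,0,0,0.1,0.2,3,0.6],
  [0,0,0,0.1,0.2,6,0.6],
  [0,0,0,0.1,0.2,8.7,0.6],
  [0,0,0,0.1,0.2,8.7,0.6],
  [0,0,0,0.1,0.2,8.7,0.6],
])

```text
time_s: 1.82
eef_pos: [461.4, -37.5, 60.9]
ee_rot: [-0.002, 0.126, 0.992, -0.001]
force: [0.5, 0.5, 0.6]
grip_width: 0.604
```

>>> move_arm([
  [0,0,0,0,0,0,0],
  [0,0,0,0,0,0,0],
  [0,0,0,0,0,0,0],
  [0,0,0,0,0,0,0],
  [0,0,0,0,0,0,0],
], grip_force=20)

```text
time_s: 2.23
eef_pos: [462.1, -37.7, 62.3]
ee_rot: [-0.001, 0.125, 0.992, -0.001]
force: [-1.1, 0.9, 8.4]
grip_width: 0.159
```

```bash
cat > arc.py <<'E'
from h import *
import sys
A=np.array([586,-67.]);s=state();show()
p=s["eef_pos"][:2]
th=np.degrees(np.arctan2(*(p-A)[::-1]));r=np.linalg.norm(p-A);print("ang %.1f r %.1f"%(th,r))
for i in range(1,6):
    t=th-float(sys.argv[1])*i;tt=np.radians(t);print(row([A[0]+128*np.cos(tt),A[1]+128*np.sin(tt),62],t-90,s))
E
python3 arc.py 3
```

```text
t2.23 [462.1 -37.7  62.3] yaw75.6 F [-1.1  0.9  8.4] w0.159 q [-0.33  0.4   1.87 -0.    0.87 -1.65]
ang 166.7 r 127.3
[-0.002, -0.002, 0.033, 0.07, 0.67, 0.03]
[-0.002, -0.002, 0.086, 0.03, 1.34, 0.02]
[-0.002, -0.002, 0.138, -0.05, 2.0, 0.02]
[-0.002, -0.002, 0.19, -0.16, 2.66, 0.02]
[-0.002, -0.002, 0.243, -0.3, 3.32, 0.02]
```

>>> move_arm([
  [0,0,0.03,0.1,0.7,0,0],
  [0,0,0.09,0,1.3,0,0],
  [0,0,0.14,0,2.0,0,0],
  [0,0,0.19,-0.2,2.7,0,0],
  [0,0,0.24,-0.3,3.3,0,0],
])

```text
time_s: 2.65
eef_pos: [473.9, -6.6, 62.5]
ee_rot: [-0.0, 0.245, 0.97, -0.001]
force: [4.0, -5.7, -7.9]
grip_width: 0.154
```

```bash
python3 arc.py 5
```

```text
t2.65 [473.9  -6.6  62.5] yaw61.7 F [ 4.  -5.7 -7.9] w0.154 q [-0.26  0.42  1.84 -0.    0.88 -1.33]
ang 151.7 r 127.4
[-0.003, 0.0, 0.088, 0.01, 1.12, 0.05]
[-0.003, 0.0, 0.175, -0.14, 2.22, 0.05]
[-0.003, 0.0, 0.262, -0.38, 3.31, 0.04]
[-0.003, 0.001, 0.349, -0.71, 4.38, 0.04]
[-0.003, 0.001, 0.437, -1.14, 5.41, 0.04]
```

Works well.

>>> move_arm([
  [0,0,0.09,0,1.1,0,0],
  [0,0,0.17,-0.1,2.2,0,0],
  [0,0,0.26,-0.4,3.3,0,0],
  [0,0,0.35,-0.7,4.4,0,0],
  [0,0,0.44,-1.1,5.4,0,0],
])

```text
time_s: 3.07
eef_pos: [510.3, 35.0, 62.6]
ee_rot: [0.002, 0.452, 0.892, -0.002]
force: [6.3, -12.9, -10.7]
grip_width: 0.157
```

```bash
python3 arc.py 4
```

```text
t3.07 [510.3  35.   62.6] yaw36.2 F [  6.3 -12.9 -10.7] w0.157 q [-0.16  0.49  1.73 -0.01  0.92 -0.79]
ang 126.6 r 127.0
[-0.002, 0.005, 0.064, 0.07, 0.89, 0.05]
[-0.002, 0.005, 0.133, -0.01, 1.78, 0.05]
[-0.001, 0.005, 0.203, -0.16, 2.66, 0.05]
[-0.001, 0.005, 0.273, -0.37, 3.53, 0.05]
[-0.001, 0.005, 0.343, -0.65, 4.38, 0.05]
```

>>> move_arm([
  [0,0,0.06,0.2,0.9,0,0],
  [0,0,0.13,0.1,1.8,0,0],
  [0,0,0.2,0,2.7,0,0],
  [0,0,0.27,-0.2,3.5,0,0],
  [0,0,0.34,-0.5,4.4,0,0],
])

```text
time_s: 3.48
eef_pos: [549.8, 54.6, 62.7]
ee_rot: [0.004, 0.598, 0.802, -0.003]
force: [2.5, -18.8, -7.7]
grip_width: 0.156
```

```bash
python3 arc.py 2;python3 -c "
from h import *
from rig import capture
for n in ('scene','top'):
  f=capture(n)['frame'][:,:,::-1].copy();cv2.imwrite('pics/%s4f.png'%n,f)
crop('s','pics/scene4f.png',230,150,390,270,5,'pics/s4.png')
crop('s','pics/top4f.png',270,120,400,250,4,'pics/t4.png')"
```

```text
t3.48 [549.8  54.6  62.7] yaw16.6 F [  2.5 -18.8  -7.7] w0.156 q [-0.11  0.56  1.61 -0.01  0.97 -0.39]
ang 106.6 r 126.9
[0.0, 0.009, 0.035, 0.1, 0.45, 0.07]
[0.0, 0.009, 0.07, 0.08, 0.89, 0.07]
[0.001, 0.009, 0.105, 0.04, 1.34, 0.07]
[0.001, 0.009, 0.14, -0.01, 1.78, 0.07]
[0.001, 0.009, 0.175, -0.08, 2.22, 0.07]
```

View pics/s4.png

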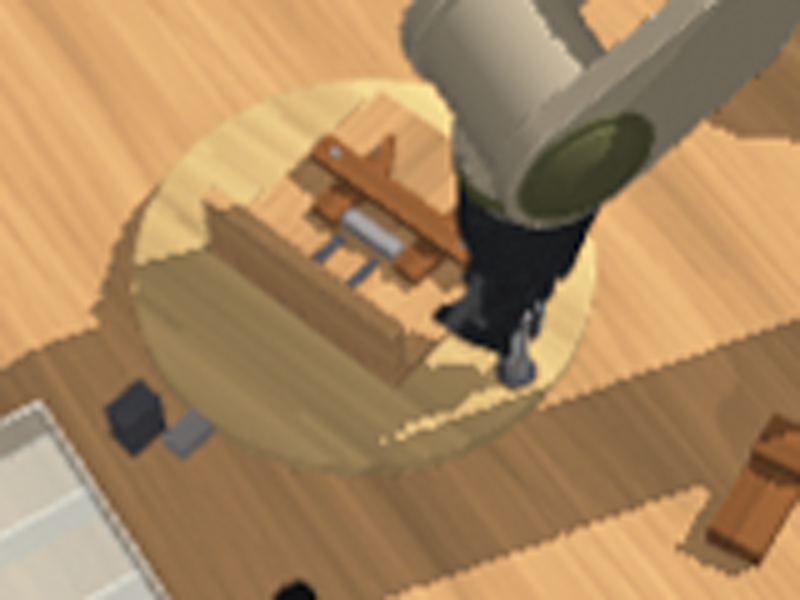

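View pics/t4.png

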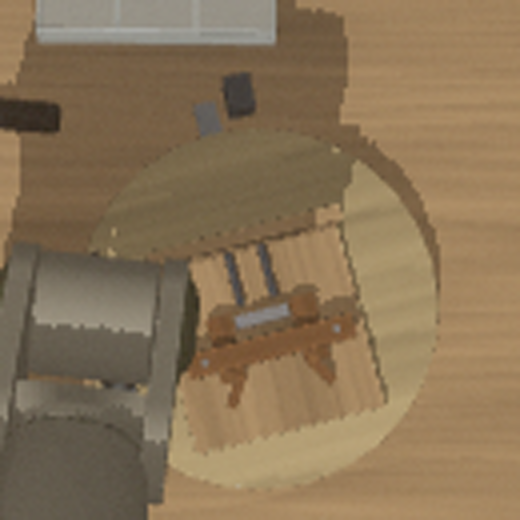

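>>> move_arm([
  [0,0,0.03,-0.2,0.4,0,0],
  [0,0,0.07,-0.2,0.9,0,0],
  [0,0,0.1,-0.2,1.3,0,0],
  [0,0,0.1,-0.2,1.3,0,0],
  [0,0,0.1,-0.2,1.3,0,0],
])

```text
time_s: 4.0
eef_pos: [557.2, 56.2, 62.5]
ee_rot: [-0.002, 0.636, 0.772, -0.008]
force: [-36.2, -7.9, 18.6]
grip_width: 0.158
```

```bash
python3 arc.py 2;python3 -c "
from h import *
from rig import capture
for n in ('scene','top'):
  f=capture(n)['frame'][:,:,::-1].copy();cv2.imwrite('pics/%s5f.png'%n,f)
crop('s','pics/scene5f.png',230,150,390,270,5,'pics/s5.png')
crop('s','pics/top5f.png',270,120,400,250,4,'pics/t5.png')"
```

```text
t4.00 [557.2  56.2  62.5] yaw11.0 F [-36.2  -7.9  18.6] w0.158 q [-0.1   0.58  1.57 -0.01  1.   -0.29]
ang 103.2 r 126.6
[-0.015, 0.007, -0.003, 0.15, 0.44, 0.04]
[-0.015, 0.007, 0.032, 0.15, 0.89, 0.03]
[-0.015, 0.008, 0.067, 0.12, 1.33, 0.02]
[-0.015, 0.008, 0.102, 0.09, 1.78, 0.02]
[-0.015, 0.008, 0.137, 0.03, 2.22, 0.01]
```

View pics/t5.png

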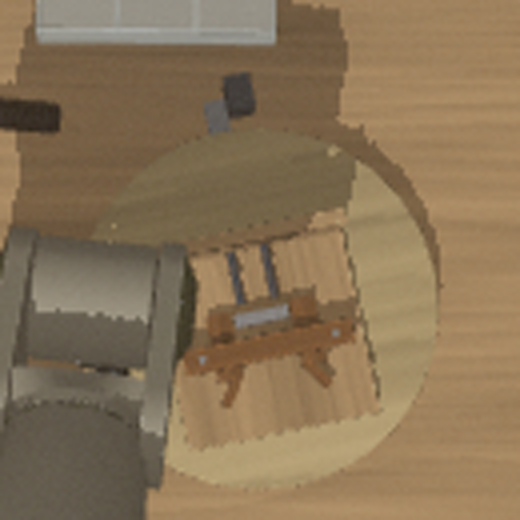

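The pointer (215,117) now touches the dark block (238,95), with 36 N back at the peg: the table is at its stop. I'll release and rise.

>>> move_arm([
  [0,0,0,0,-0.2,0,0.15],
  [0,0,0,0,-0.2,0,0.4],
  [0,0,0,0,-0.2,0,0.5],
  [0,0,0,0,-0.2,0,0.5],
  [0,0,0,0,-0.2,0,0.5],
])

```text
time_s: 4.52
eef_pos: [555.8, 55.9, 62.8]
ee_rot: [-0.001, 0.636, 0.772, -0.008]
force: [-0.0, 0.2, -0.5]
grip_width: 0.498
```

>>> move_arm([
  [0,0,0,0,0,-4,0.5],
  [0,0,0,0,0,-8,0.5],
  [0,0,0,0,0,-12,0.8],
  [0,0,0,0,0,-14,0.8],
  [0,0,0,0,0,-14,0.8],
])

```text
time_s: 4.93
eef_pos: [559.6, 57.3, 208.2]
ee_rot: [0.003, 0.636, 0.772, -0.005]
force: [0.7, 0.2, 0.2]
grip_width: 0.799
```

```bash
python3 -c "
from h import *
show();print(row([480,200,200],-13)); print(row([625,270,200],-13))"
```

```text
t4.93 [559.6  57.3 208.2] yaw11.0 F [0.7 0.2 0.2] w0.799 q [-0.1   0.41  1.41 -0.01  1.31 -0.29]
[-0.002, 0.011, 0.419, 15.53, -5.08, 0.68]
[-0.002, 0.011, 0.419, 19.64, 10.49, 0.57]
```

>>> move_arm([
  [0,0,0.08,3,-3,0,0.8],
  [0,0,0.16,6,-6,0,0.8],
  [0,0,0.24,8,-10,-1,0.8],
  [0,0,0.32,9,-13,-2,0.8],
  [0,0,0.42,9,-15,-2,0.8],
])

```text
time_s: 5.35
eef_pos: [392.5, 118.6, 228.7]
ee_rot: [0.004, 0.783, 0.622, -0.004]
force: [0.8, -0.8, 0.8]
grip_width: 0.803
```

```bash
python3 -c "
from h import *
from rig import capture
show()
for n in ('scene','top'):
  f=capture(n)['frame'][:,:,::-1].copy();cv2.imwrite('pics/%s6f.png'%n,f)
crop('s','pics/scene6f.png',240,155,360,255,6,'pics/s6.png')
crop('s','pics/top6f.png',280,130,390,250,5,'pics/t6.png')
crop('s','pics/scene6f.png',320,270,370,310,14,'pics/s7.png')
crop('s','pics/top6f.png',215,155,255,195,14,'pics/t7.png')
"
```

```text
t5.35 [392.5 118.6 228.7] yaw-13.1 F [ 0.8 -0.8  0.8] w0.803 q [ 0.01  0.06  1.81 -0.01  1.27  0.25]
```

View pics/s6.png

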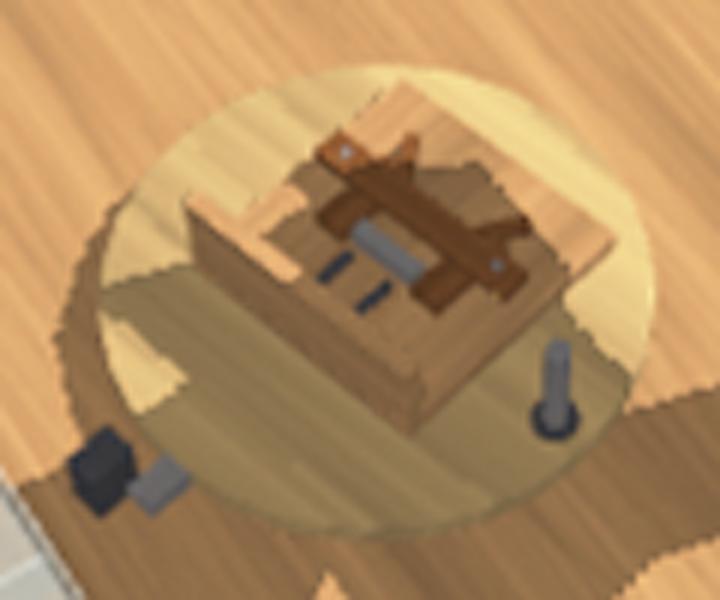

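View pics/t6.png

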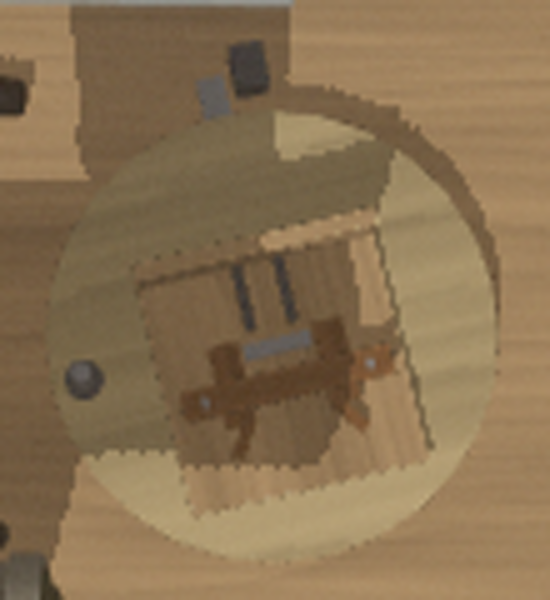

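View pics/s7.png

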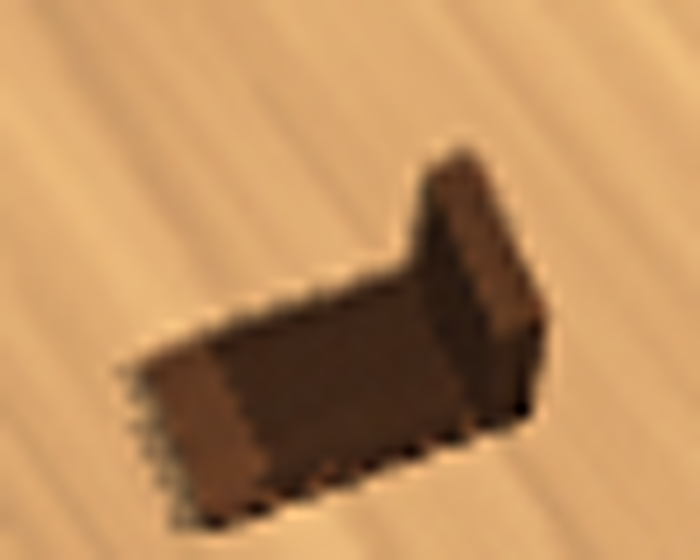

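View pics/t7.png

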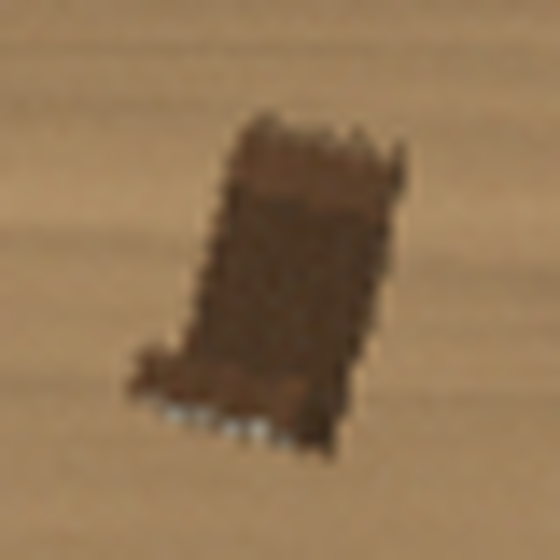

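```bash
cat > fit.py <<'E'
from h import *
from scipy.optimize import least_squares
T=lambda p,x0,y0,k:((p[0]+.5)/k+x0-.5,(p[1]+.5)/k+y0-.5)
obs=[]
for p,X in [((205,530),(66,20,6)),((140,370),(66,-20,6)),((470,150),(-6,-20,55)),((545,310),(-6,20,55)),((430,170),(6,-20,55)),((500,340),(6,20,55)),((525,415),(-6,20,0))]:
    obs.append(("scene",T(p,320,270,14),X))
for p,X in [((250,120),(66,20,6)),((400,150),(66,-20,6)),((145,350),(6,20,55)),((130,395),(-6,20,55)),((285,440),(-6,-20,55)),((330,450),(-6,-20,0))]:
    obs.append(("top",T(p,215,155,14),X))
def f(v,ob):
    r=[]
    for n,uv,X in ob:
        a=v[2];P=[v[0]+X[0]*np.cos(a)-X[1]*np.sin(a),v[1]+X[0]*np.sin(a)+X[1]*np.cos(a),X[2]]
        r+=list(proj(n,P)[0]-uv)
    return np.array(r)
for nm in("scene","top","both"):
    ob=[o for o in obs if nm in("both",o[0])]
    s=least_squares(f,[625,270,-.2],args=(ob,),loss="soft_l1",x_scale=[10,10,.1])
    print(nm,s.x[:2].round(1),"yaw deg %.1f"%np.degrees(s.x[2]),"rms px",np.sqrt((f(s.x,ob)**2).mean()).round(2))
print(f(s.x,obs).reshape(-1,2).round(1).tolist())
r=lambda a:np.round(a,1)
t=lambda *p:T(p,280,130,5); q=lambda *p:T(p,240,155,6)
a,b=ray("top",t(370,363),60),ray("top",t(206,402),60);c,d=ray("scene",q(345,152),60),ray("scene",q(497,265),60)
for u,v in((a,b),(c,d)):
    print("screws",r(u),r(v),"mid",r((u+v)/2),"xdir deg",np.degrees(np.arctan2(*(v-u)[1::-1]))-90, np.linalg.norm(v-u))
P=[ray("top",t(84,377),98),ray("scene",q(557,350),98)]
A=np.array([586,-67])
for p in P:print("peg",r(p),np.degrees(np.arctan2(*(p[:2]-A)[::-1]))-90,np.linalg.norm(p[:2]-A))
E
python3 fit.py
```

```text
scene [624.7 273. ] yaw deg -11.9 rms px 0.44
top [627.2 272. ] yaw deg -13.3 rms px 0.54
both [625.6 272.6] yaw deg -12.4 rms px 0.6
[[-0.0, 0.1], [-0.6, -0.7], [-0.3, -0.2], [0.0, 0.7], [-1.3, -0.2], [-0.7, 0.0], [0.1, 0.5], [-1.2, 0.8], [-0.3, 1.4], [-0.4, -0.1], [-0.2, 0.2], [0.6, -0.2], [-0.1, 0.9]]
screws [ 565.7 -129.7   60. ] [539.2 -23.7  60. ] mid [552.4 -76.7  60. ] xdir deg 14.029708565971035 109.25925074645794
screws [ 562.1 -128.8   60. ] [534.6 -22.   60. ] mid [548.4 -75.4  60. ] xdir deg 14.421555379393979 110.33122847963436
peg [551.8  54.3  98. ] 15.738526243484344 126.07076474668742
peg [552.5  58.4  98. ] 14.938071685061033 129.791354910133
```

```bash
python3 -c "
from h import *
show();print(row([625.6,272.6,120],-12.4))"
```

```text
t5.45 [393.1 117.6 228. ] yaw-13.1 F [ 0.6 -0.5 -0. ] w0.799 q [ 0.01  0.06  1.81 -0.01  1.27  0.24]
[0.001, 0.011, -0.013, 20.5, 19.11, 10.59]
```

>>> move_arm([
  [0,0,0,3,2.8,0,0.7],
  [0,0,0,6,5.6,0,0.7],
  [0,0,0,9,8.4,0,0.7],
  [0,0,0,12,11.2,0,0.7],
  [0,0,0,15,14,2,0.7],
])

```text
time_s: 5.87
eef_pos: [563.9, 231.3, 209.6]
ee_rot: [0.005, 0.783, 0.622, -0.002]
force: [0.5, 0.1, 0.7]
grip_width: 0.7
```

```bash
python3 -c "
from h import *
show();print(row([625.6,272.6,100],-12.4))"
```

```text
t5.87 [563.9 231.3 209.6] yaw-13.1 F [0.5 0.1 0.7] w0.700 q [ 0.2   0.52  1.26 -0.01  1.37  0.43]
[0.005, 0.009, -0.011, 5.51, 5.02, 10.94]
```

>>> move_arm([
  [0,0.01,-0.01,2.7,2.5,2,0.7],
  [0,0.01,-0.01,5.5,5,5,0.7],
  [0,0.01,-0.01,5.5,5,8,0.7],
  [0,0.01,-0.01,5.5,5,10.9,0.7],
  [0,0.01,-0.01,5.5,5,10.9,0.7],
])

```text
time_s: 6.28
eef_pos: [622.9, 271.9, 91.7]
ee_rot: [-0.001, 0.779, 0.627, -0.004]
force: [-0.9, -0.5, -1.2]
grip_width: 0.704
```

```bash
python3 -c "
from h import *
show();print(row([625.6,272.6,27],-12.4))
from rig import capture
for n in ('scene','top'):
  f=capture(n)['frame'][:,:,::-1].copy();cv2.imwrite('pics/%s8f.png'%n,f)
crop('s','pics/scene8f.png',310,220,400,310,7,'pics/s8.png')
"
```

```text
t6.28 [622.9 271.9  91.7] yaw-12.4 F [-0.9 -0.5 -1.2] w0.704 q [ 0.24  0.78  1.12 -0.    1.25  0.46]
[-0.006, 0.004, -0.0, 0.15, 0.29, 6.46]
```

View pics/s8.png

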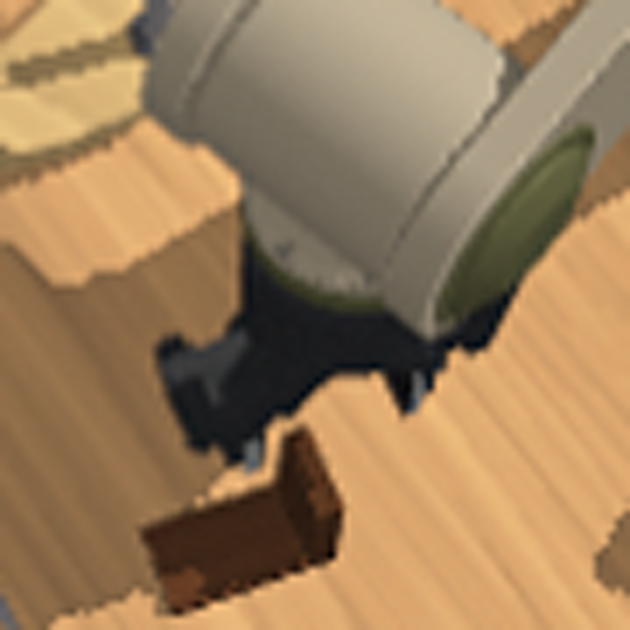

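The open fingers (250,455) and (410,400) straddle the plate top (310,470). I'll lower and close.

>>> move_arm([
  [0,0,0,0.1,0.3,2,0.7],
  [0,0,0,0.1,0.3,4,0.7],
  [0,0,0,0.1,0.3,6.4,0.7],
  [0,0,0,0.1,0.3,6.4,0.7],
  [0,0,0,0.1,0.3,6.4,0.5],
])

```text
time_s: 6.8
eef_pos: [629.6, 272.7, 37.7]
ee_rot: [0.002, 0.78, 0.626, 0.002]
force: [-0.0, 0.2, 0.3]
grip_width: 0.574
```

>>> move_arm([
  [0,0,0,0,0,0,0.3],
  [0,0,0,0,0,0,0.2],
  [0,0,0,0,0,0,0],
  [0,0,0,0,0,0,0],
  [0,0,0,0,0,0,0],
], grip_force=50)

```text
time_s: 7.22
eef_pos: [630.7, 273.0, 40.1]
ee_rot: [0.002, 0.78, 0.626, 0.004]
force: [-0.7, -0.4, 6.5]
grip_width: 0.121
```

```bash
python3 -c "
from h import *
show()
from rig import capture
for n in ('scene','top'):
  f=capture(n)['frame'][:,:,::-1].copy();cv2.imwrite('pics/%s9f.png'%n,f)
crop('s','pics/scene9f.png',310,220,400,310,7,'pics/s9.png')
"
```

```text
t7.22 [630.7 273.   40.1] yaw-12.4 F [-0.7 -0.4  6.5] w0.121 q [ 0.24  0.84  1.15 -0.    1.14  0.46]
```

View pics/s9.png

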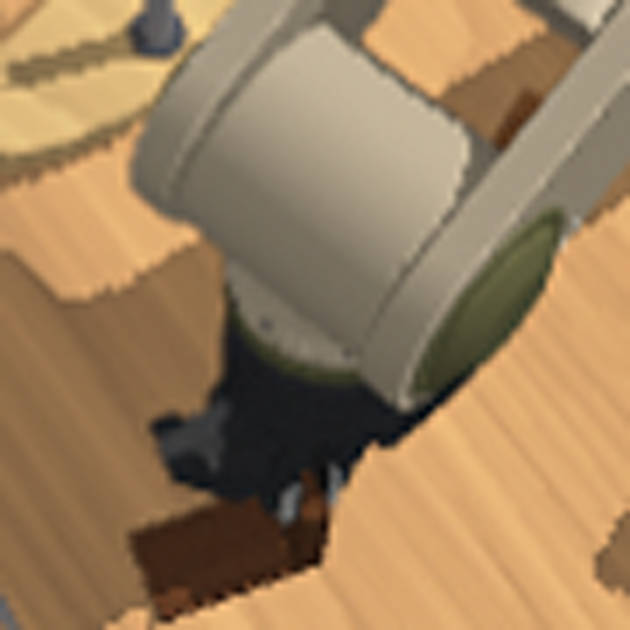

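Only about 15 mm of the plate is held, so I'll reopen a little, go lower and regrip.

>>> move_arm([
  [0,0,0,0,0,0,0.35],
  [0,0,0,0,0,0,0.35],
  [0,0,0,0,0,0.8,0.35],
  [0,0,0,0,0,1.4,0.35],
  [0,0,0,0,0,1.4,0.35],
])

```text
time_s: 7.73
eef_pos: [629.7, 272.8, 23.8]
ee_rot: [0.002, 0.78, 0.626, 0.002]
force: [-0.5, 0.3, -0.2]
grip_width: 0.352
```

```bash
python3 -c "
from h import *
show()"
```

```text
t7.73 [629.7 272.8  23.8] yaw-12.4 F [-0.5  0.3 -0.2] w0.352 q [ 0.24  0.86  1.16 -0.    1.12  0.46]
```

>>> move_arm([
  [0,0,0,0,0,0,0.1],
  [0,0,0,0,0,0,0],
  [0,0,0,0,0,0,0],
  [0,0,0,0,0,0,0],
  [0,0,0,0,0,0,0],
], grip_force=60)

```text
time_s: 8.15
eef_pos: [629.8, 272.8, 24.0]
ee_rot: [0.002, 0.78, 0.626, 0.003]
force: [0.1, 0.1, -1.0]
grip_width: 0.128
```

```bash
python3 -c "
from h import *
show()"
```

```text
t8.15 [629.8 272.8  24. ] yaw-12.4 F [ 0.1  0.1 -1. ] w0.128 q [ 0.24  0.86  1.16 -0.    1.12  0.46]
```

>>> move_arm([
  [0,0,0,0,0,-3,0],
  [0,0,0,0,0,-7,0],
  [0,0,0,0,0,-11,0],
  [0,0,0,0,0,-14,0],
  [0,0,0,0,0,-16,0],
])

```text
time_s: 8.57
eef_pos: [629.5, 273.0, 188.5]
ee_rot: [0.003, 0.78, 0.626, 0.005]
force: [0.0, -0.0, -0.7]
grip_width: 0.13
```

```bash
python3 -c "
from h import *
show();print(row([425,-108,190],14.5))
from rig import capture
for n in ('scene','top'):
  f=capture(n)['frame'][:,:,::-1].copy();cv2.imwrite('pics/%s10f.png'%n,f)
crop('s','pics/scene10f.png',290,200,400,300,6,'pics/s10.png')
"
```

```text
t8.57 [629.5 273.  188.5] yaw-12.4 F [ 0.  -0.  -0.7] w0.130 q [ 0.24  0.71  1.   -0.    1.43  0.46]
[0.011, -0.002, -0.47, -41.61, -11.76, -0.45]
```

View pics/s10.png

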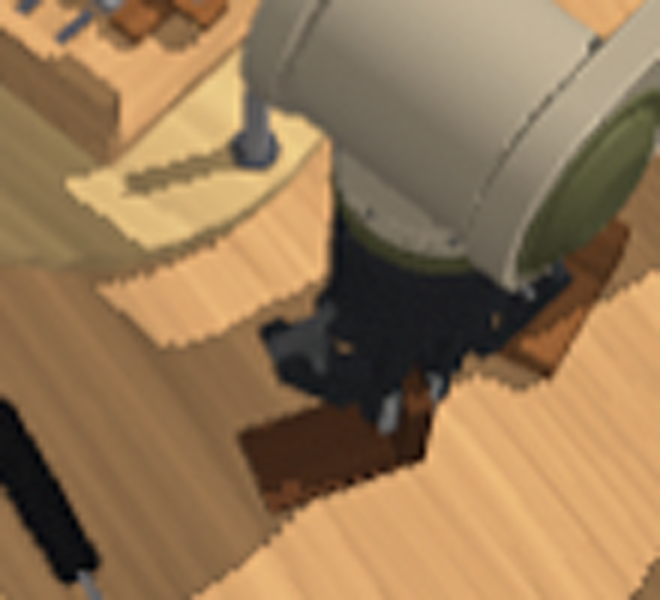

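```bash
python3 -c "
from h import *
T=lambda p,x0,y0,k:((p[0]+.5)/k+x0-.5,(p[1]+.5)/k+y0-.5)
a=np.radians(-12.4);R=np.array([[np.cos(a),-np.sin(a)],[np.sin(a),np.cos(a)]])
for p,X in [((270,512),(66,20,0)),((240,437),(66,-20,6)),((425,460),(-6,20,0))]:
  w=ray('scene',T(p,290,200,6),164.5+X[2]); print(X,(R.T@(w[:2]-[629.5,273])).round(1))
"
```

```text
(66, 20, 0) [64.6 16.2]
(66, -20, 6) [ 64.6 -18.3]
(-6, 20, 0) [-6.8 18.1]
```

>>> move_arm([
  [0,0,-0.1,-4,-1.2,-1,0],
  [0,0,-0.2,-8,-2.4,-1,0],
  [0,0,-0.3,-12,-3.5,-1,0],
  [0,0,-0.4,-16,-4.7,-1,0],
  [0,0,-0.47,-20,-5.9,-1,0],
])

```text
time_s: 9.08
eef_pos: [528.3, 90.6, 195.7]
ee_rot: [0.004, 0.61, 0.792, 0.005]
force: [1.1, -0.3, -0.2]
grip_width: 0.128
```

```bash
python3 -c "
from h import *
show();print(row([425,-108,190],14.5))
"
```

```text
t9.08 [528.3  90.6 195.7] yaw14.8 F [ 1.1 -0.3 -0.2] w0.128 q [-0.05  0.36  1.53  0.    1.24 -0.31]
[0.012, 0.001, 0.005, -16.56, -15.07, 0.4]
```

>>> move_arm([
  [0.01,0,0,-3.3,-3,0.3,0],
  [0.01,0,0,-6.6,-6,0.3,0],
  [0.01,0,0,-9.9,-9,0.3,0],
  [0.01,0,0,-13.2,-12,0.3,0],
  [0.01,0,0,-16.5,-15,0.3,0],
])

```text
time_s: 9.5
eef_pos: [431.6, -93.3, 190.2]
ee_rot: [0.0, 0.61, 0.792, 0.001]
force: [0.8, -0.6, -1.0]
grip_width: 0.131
```

```bash
python3 -c "
from h import *
show();print(row([452.6,-101.3,90],14.5))
"
```

```text
t9.50 [431.6 -93.3 190.2] yaw14.8 F [ 0.8 -0.6 -1. ] w0.131 q [-0.48  0.17  1.8   0.    1.18 -0.74]
[0.001, -0.0, 0.006, -1.31, 1.82, 10.03]
```

>>> move_arm([
  [0,0,0,-1.3,0.2,3,0],
  [0,0,0,-1.3,0.4,6,0],
  [0,0,0,-1.3,0.5,9,0],
  [0,0,0,-1.3,0.5,10.5,0],
  [0,0,0,-1.3,0.5,10.5,0],
])

```text
time_s: 9.92
eef_pos: [437.6, -103.6, 81.7]
ee_rot: [-0.003, 0.61, 0.792, -0.0]
force: [-0.0, 0.2, -0.9]
grip_width: 0.132
```

```bash
python3 -c "
from h import *
show();print(row([452.6,-101.3,70],14.5))
from rig import capture
for n in ('scene','top'):
  f=capture(n)['frame'][:,:,::-1].copy();cv2.imwrite('pics/%s11f.png'%n,f)
crop('s','pics/scene11f.png',250,140,370,240,6,'pics/s11.png')
crop('s','pics/top11f.png',280,160,380,260,6,'pics/t11.png')
"
```

```text
t9.92 [ 437.6 -103.6   81.7] yaw14.8 F [-0.   0.2 -0.9] w0.132 q [-0.49  0.35  1.9   0.    0.91 -0.75]
[-0.004, -0.005, 0.005, -0.17, 1.51, 1.16]
```

View pics/s11.png

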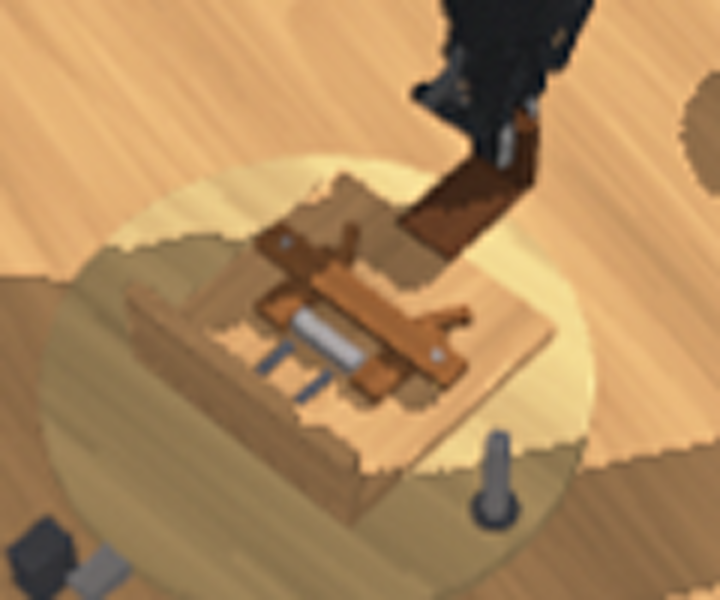

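View pics/t11.png

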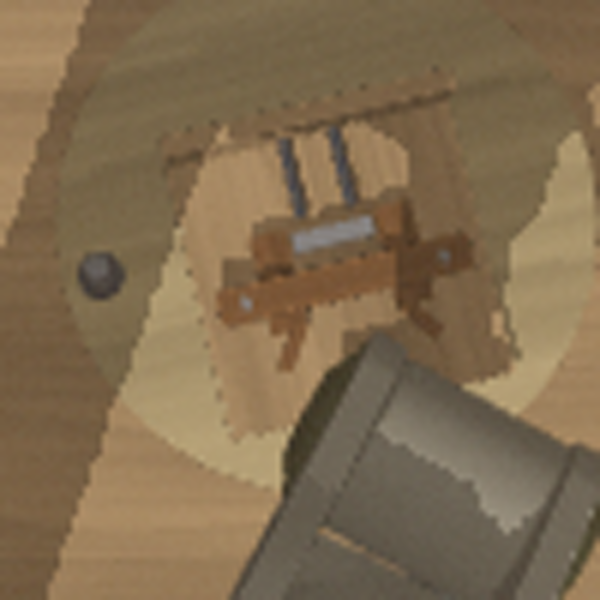

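```bash
python3 -c "
from h import *
T=lambda p,x0,y0,k:((p[0]+.5)/k+x0-.5,(p[1]+.5)/k+y0-.5)
a=np.radians(14.5);R=np.array([[np.cos(a),-np.sin(a)],[np.sin(a),np.cos(a)]])
m=np.array([540.7,-78.5])
for n,p,z in [('tip+y',(447,262),57.7),('tip-y',(400,222),63.7),('plate',(530,187),57.7),('screw',(285,241),60),('screw',(438,355),60),('cheek+y',(468,315),55),('cheek-y',(352,228),55)]:
  w=ray('scene',T(p,250,140,6),z)[:2]; print(n,w.round(1),(R.T@(w-m)).round(1))
print('tcp',R.T@(np.array([437.6,-103.6])-m))
w=ray('top',T((247,302),280,160,6),60)[:2];v=ray('top',T((444,256),280,160,6),60)[:2];print(w,v,R.T@((w+v)/2-m),np.degrees(np.arctan2(*(w-v)[::-1]))-90)
"
```

```text
tip+y [495.6 -70.6] [-41.6  18.9]
tip-y [ 504.4 -103.3] [-41.4 -14.9]
plate [429.3 -87.7] [-110.2   19. ]
screw [ 561.7 -129.4] [  7.6 -54.5]
screw [534.2 -21.7] [ 7.9 56.7]
cheek+y [504.7 -37. ] [-24.5  49.2]
cheek-y [ 524.9 -119.9] [-25.7 -36.1]
tcp [-106.10055982    1.51367264]
[539.46785713 -23.48677793] [ 565.52376802 -129.59799367] [11.91023556 -1.05817603] 13.796178867184736
```

```bash
cat > lip.py <<'E'
from h import *
import sys
a=np.radians(14.3);R=np.array([[np.cos(a),-np.sin(a)],[np.sin(a),np.cos(a)]]);m=np.array([540.7,-78.5])
s=state();show();l=R.T@(s["eef_pos"][:2]-m);print("lip frame",l.round(1),"tip x %.1f under z %.1f"%(l[0]+66,s["eef_pos"][2]-64))
if len(sys.argv)>1:
    x,y,z=map(float,sys.argv[1:4]);p=m+R@[x-66,y];print(row([p[0],p[1],z],14.3,s))
E
python3 lip.py -27 0.5 65
```

```text
t10.02 [ 439.6 -104.5   85.1] yaw14.8 F [-0.3  0.6 -0.3] w0.129 q [-0.49  0.34  1.89  0.    0.91 -0.75]
lip frame [-104.3   -0.2] tip x -38.3 under z 21.1
[0.001, -0.001, 0.009, 0.06, 1.13, 2.01]
```

>>> move_arm([
  [0,0,0.01,0.1,0.5,0.8,0],
  [0,0,0.01,0.1,1.1,1.5,0],
  [0,0,0.01,0.1,1.1,1.9,0],
  [0,0,0.01,0.1,1.1,1.9,0],
  [0,0,0.01,0.1,1.1,1.9,0],
])

```text
time_s: 10.43
eef_pos: [450.0, -100.6, 66.1]
ee_rot: [-0.0, 0.614, 0.789, 0.0]
force: [-0.7, 0.4, -0.9]
grip_width: 0.129
```

```bash
python3 lip.py -5 0.5 65; python3 -c "
from h import *
from rig import capture
for n in ('scene',):
  f=capture(n)['frame'][:,:,::-1].copy();cv2.imwrite('pics/%s12f.png'%n,f)
crop('s','pics/scene12f.png',250,140,370,240,6,'pics/s12.png')
"; python3 lip.py -5 0.5 65
```

```text
t10.43 [ 450.  -100.6   66.1] yaw14.3 F [-0.7  0.4 -0.9] w0.129 q [-0.48  0.39  1.88  0.    0.87 -0.73]
lip frame [-93.3   1. ] tip x -27.3 under z 2.1
[0.0, -0.001, -0.0, -0.05, 2.23, 0.11]
t10.48 [ 450.1 -100.6   66.3] yaw14.3 F [0.2 1.1 0.1] w0.133 q [-0.48  0.39  1.88  0.    0.87 -0.73]
lip frame [-93.3   0.9] tip x -27.3 under z 2.3
[0.001, -0.001, -0.001, -0.04, 2.23, 0.13]
```

View pics/s12.png

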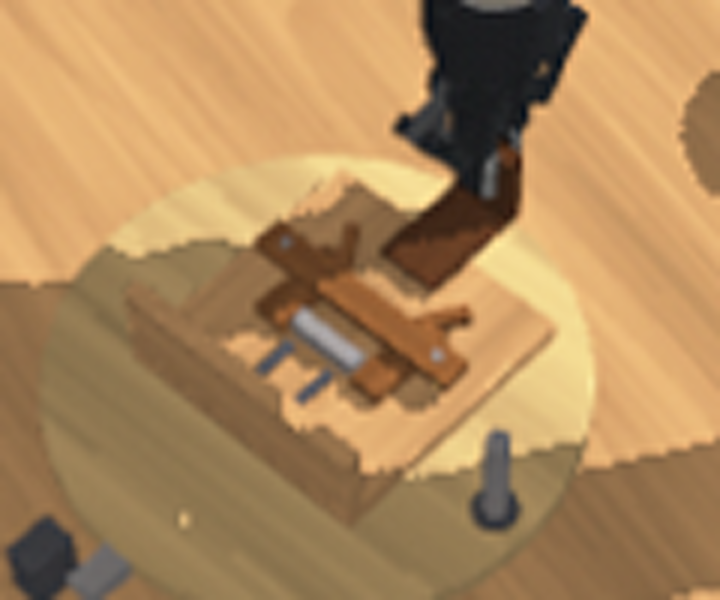

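The tongue tip (383,252)-(430,293) is centred between the flared cheeks (350,230) and (465,315). Advancing while easing down onto the board.

>>> move_arm([
  [0,0,0,0,0.5,0.1,0],
  [0,0,0,0,1.0,0.15,0],
  [0,0,0,0,1.5,0.2,0],
  [0,0,0,0,2.2,0.2,0],
  [0,0,0,0,2.2,0.2,0],
])

```text
time_s: 10.9
eef_pos: [472.7, -95.1, 64.4]
ee_rot: [0.0, 0.614, 0.79, 0.001]
force: [-0.1, -0.7, -0.6]
grip_width: 0.13
```

```bash
python3 lip.py 15 0.5 64.5
```

```text
t10.90 [472.7 -95.1  64.4] yaw14.3 F [-0.1 -0.7 -0.6] w0.130 q [-0.44  0.43  1.82  0.    0.89 -0.69]
lip frame [-70.    0.7] tip x -4.0 under z 0.4
[0.001, -0.0, -0.0, -0.02, 1.9, -0.01]
```

>>> move_arm([
  [0,0,0,0,0.5,0,0],
  [0,0,0,0,1.0,0,0],
  [0,0,0,0,1.5,0,0],
  [0,0,0,0,1.9,0,0],
  [0,0,0,0,1.9,0,0],
])

```text
time_s: 11.32
eef_pos: [491.8, -90.3, 64.5]
ee_rot: [0.001, 0.614, 0.79, 0.001]
force: [-0.5, -0.4, -0.1]
grip_width: 0.132
```

```bash
python3 lip.py 27 0.5 64.5; python3 -c "
from h import *
from rig import capture
for n in ('scene',):
  f=capture(n)['frame'][:,:,::-1].copy();cv2.imwrite('pics/%s13f.png'%n,f)
crop('s','pics/scene13f.png',250,140,370,240,6,'pics/s13.png')
"
```

```text
t11.32 [491.8 -90.3  64.5] yaw14.3 F [-0.5 -0.4 -0.1] w0.132 q [-0.42  0.46  1.77  0.    0.91 -0.67]
lip frame [-50.3   0.7] tip x 15.7 under z 0.5
[0.002, 0.0, 0.0, -0.02, 1.13, -0.0]
```

View pics/s13.png

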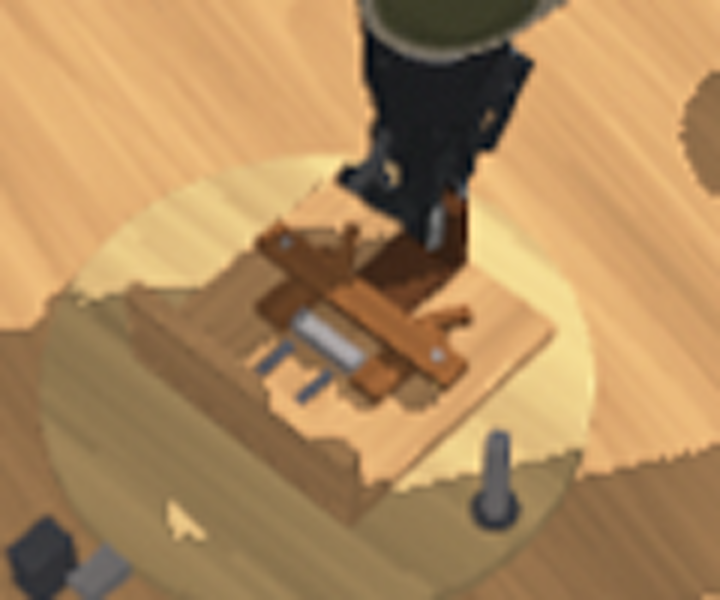

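The tongue is now under the lip: its far part is hidden behind the batten at (380,290), with no contact force. I'll go on to the strip.

>>> move_arm([
  [0,0,0,0,0.4,0,0],
  [0,0,0,0,0.8,0,0],
  [0,0,0,0,1.1,0,0],
  [0,0,0,0,1.1,0,0],
  [0,0,0,0,1.1,0,0],
])

```text
time_s: 11.78
eef_pos: [502.1, -87.5, 64.3]
ee_rot: [0.0, 0.613, 0.79, 0.001]
force: [0.1, 0.2, -0.7]
grip_width: 0.132
```

>>> move_arm([
  [0,0,0,0,0.3,0,0],
  [0,0,0,0,0.6,0,0],
  [0,0,0,0,0.9,0,0],
  [0,0,0,0,0.9,0,0],
  [0,0,0,0,0.9,0,0],
])

```text
time_s: 12.2
eef_pos: [510.5, -85.3, 64.2]
ee_rot: [-0.0, 0.613, 0.79, 0.0]
force: [-4.5, -0.8, 1.3]
grip_width: 0.128
```

```bash
python3 lip.py 43 0.5 64.5
```

```text
t12.20 [510.5 -85.3  64.2] yaw14.3 F [-4.5 -0.8  1.3] w0.128 q [-0.39  0.49  1.71  0.    0.93 -0.64]
lip frame [-30.9   0.9] tip x 35.1 under z 0.2
[0.0, -0.0, 0.001, -0.04, 0.79, -0.03]
```

>>> move_arm([
  [0,0,0,0,0.3,0,0],
  [0,0,0,0,0.6,0,0],
  [0,0,0,0,0.8,0,0],
  [0,0,0,0,0.8,0,0],
  [0,0,0,0,0.8,0,0],
])

```text
time_s: 12.62
eef_pos: [517.7, -83.3, 64.1]
ee_rot: [-0.001, 0.613, 0.79, -0.0]
force: [-6.2, -0.9, 2.7]
grip_width: 0.134
```

```bash
python3 lip.py
```

```text
t12.62 [517.7 -83.3  64.1] yaw14.3 F [-6.2 -0.9  2.7] w0.134 q [-0.38  0.51  1.69 -0.    0.94 -0.63]
lip frame [-23.5   1. ] tip x 42.5 under z 0.1
```

>>> move_arm([
  [0,0,0,0,0.2,0,0],
  [0,0,0,0,0.3,0,0],
  [0,0,0,0,0.4,0,0],
  [0,0,0,0,0.4,0,0],
  [0,0,0,0,0.4,0,0],
])

```text
time_s: 13.03
eef_pos: [520.3, -82.7, 64.2]
ee_rot: [-0.002, 0.613, 0.79, -0.001]
force: [-11.5, -3.2, 6.3]
grip_width: 0.134
```

```bash
python3 lip.py; python3 -c "
from h import *
from rig import capture
for n in ('scene','top'):
  f=capture(n)['frame'][:,:,::-1].copy();cv2.imwrite('pics/%s14f.png'%n,f)
crop('s','pics/scene14f.png',250,140,370,240,6,'pics/s14.png')
crop('s','pics/top14f.png',280,120,380,220,6,'pics/t14.png')
"; python3 lip.py
```

```text
t13.03 [520.3 -82.7  64.2] yaw14.4 F [-11.5  -3.2   6.3] w0.134 q [-0.38  0.51  1.68 -0.    0.95 -0.63]
lip frame [-20.8   1. ] tip x 45.2 under z 0.2
t13.13 [520.3 -82.7  64.2] yaw14.3 F [-11.8  -3.3   6.4] w0.129 q [-0.38  0.51  1.68 -0.    0.95 -0.63]
lip frame [-20.8   1. ] tip x 45.2 under z 0.2
```

View pics/s14.png

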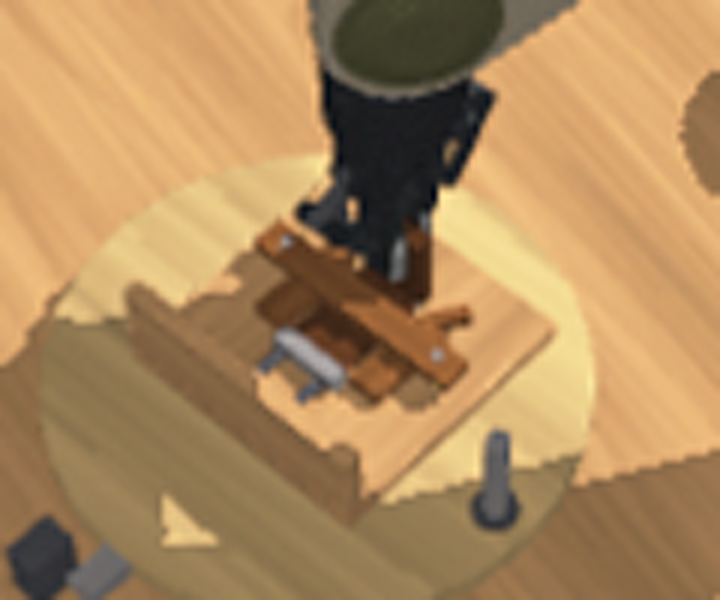

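View pics/t14.png

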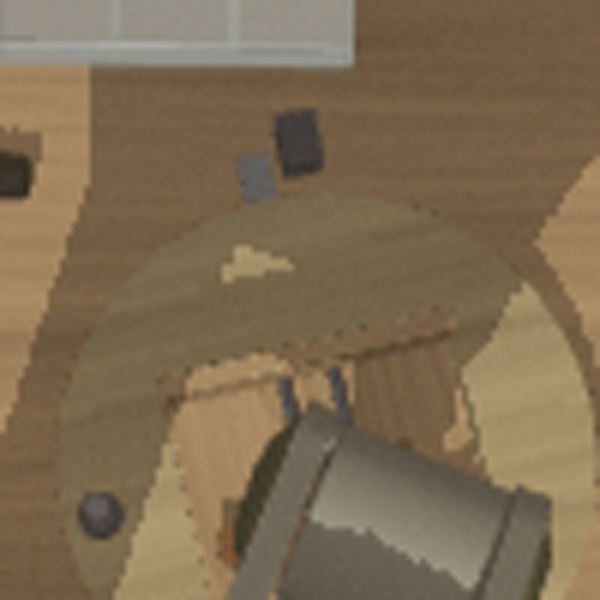

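The tongue has driven the sprung strip back (now at (310,355), against the two guide rods' far end). The force jumped from 6 to 12 N with the tip 45 mm in, so the strip is at its hard end. The pointer (257,177) still touches the stop block (297,142). Handing in.

```bash
python3 -c "
from rig import job
print(job.finish_job())"; python3 lip.py
```

```text
the job is handed in; nothing more can be done
None
the job is handed in; nothing more can be done
```

I turned the turntable by its peg to the index stop, then gripped the label holder and slid its tongue under the lip. I pushed the sprung strip to its hard end and handed in while still holding and pressing the holder there. The hand-in gave no verdict.

**Last checks before handing in:**
- **Turntable:** in the pictures the pointer still touches the stop block. I read the angle only from the pictures.
- **Tongue:** the tip was about 45 mm inside the mouth, about 1 mm off the centre line and lying on the board. The holder was level and in line to well under 0.2 rad.
- **Strip:** the push force rose with the spring from about 4.5 to 6.3 N. It then jumped to about 12 N, more than the spring's 7.2 N maximum, so the strip is at its end.
- **Time and bystanders:** it took 13.1 s. Nothing else was touched as far as the forces and pictures show, but I did not measure the bystanders' positions again.

**What disagreed or went wrong:**
- The two cameras differ by 3–4 mm on some points. I averaged them, which left enough room for the fit.
- The gripper's position on the peg was about 5 mm from the camera's estimate while pressing at the stop.
- The first grasp of the holder was too high, so I regripped it lower.

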